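# Press a contact plug flush with bench-mounted locking pliers and release them

## Robot

A 6-joint arm with a two-finger parallel gripper is mounted at the origin on a cart in front of the work surface, level with it; the furniture and walls round the work are solid. World frame = base frame: x ahead of the robot, y to its left, z up, the work surface at z = 0. Lengths are in m, angles in rad, forces in N, time in s.
With the tool pointing down it reaches from about 0.35 to 0.975 m from the base axis. Payload 4.9 kg.
Tool frame: the origin (TCP) lies midway between the tips of the shut fingers; the grasp point (between the pads) lies 19 mm behind it; z points along the fingers, y is the line along which they close (so a half turn about z gives the same grasp; the last joint's range is limited). The gripper opens to 85 mm and grips with 20 to 120 N. Pads are 22 mm wide; open, the fingers measure 114 mm over their backs; the gripper's body (76 mm by 85 mm) begins 54 mm behind the grasp point. The pads swing forward as they close: fully open they stand 13 mm farther back than shut.
Start: joints at [1.206, 0.053, 1.613, -0, 1.476, -0.119], TCP at [0.152, 0.606, 0.231] pointing down, gripper open.
Joint ranges: [-3.01, 3.01], [-1.01, 2.22], [0.06, 2.58], [-1.02, 4.17], [0.09, 2.62], [-3.14, 3.14]. Speed limits (rad/s): [2.57, 2.57, 3.14, 3.14, 3.14, 3.14].

## Interface

Orientations are given as a rotation vector (axis times angle).
In Python, from station import ctrl gives the robot as it stands.
- The arm moves only by the shell command python3 -m creep 'ROWS'. ROWS is a JSON object of lists of equal length, an entry for each row: "slide": the shift along the tool's x, y, z in units of 60 mm (1.0 is 60 mm), a list of three; "yaw": the turn about the tool's z in degrees; "hand": the finger opening in mm, from 0 to 85.4. A call has 1 to 5 rows; each row shifts and turns the commanded pose from where the row before left it, along the tool's axes as they then stand; what a row does not reach is not made up. A row lasts 1/8 s, in which the tool goes at most 62.5 mm and 10.7 degrees, less where a joint would pass 70% of its speed; a pose out of reach is approached as far as the arm can. A call is refused whole if a number of a shift passes 1 or a number of a turn 10.7, either way. A call with a gripper value outside its range is refused whole. The fingers move at their own pace and stop on an object; the grip force is fixed at half the most. Time passes only in rows, so rows that do not move let the fingers close. It gives the time, the measured TCP pose, the force, the opening and the grip force at its end, in the units of the state.
- ctrl.get_obs(): the state, without advancing time (a new reading comes with each control period).
- ctrl.capture(name): name is "scene" or "top" or "wrist"; returns the picture (480x640x3 uint8, blue, green, red); there is no depth.
- ctrl.calibration(name): a dict with "intrinsics" (3x3 intrinsics, pixels), "k1" (the pictures are not rectified: a ray, as slopes to the right and down, at radius r is drawn at 1 + k1 r^2 times it, then the intrinsics apply), "rvec" (rotation vector, rad) and "tvec" (3), from world to camera coordinates, as OpenCV has them. Camera axes: x right, y down, z forward; pixel columns grow to the right and rows downward; lengths in m; the calibration is good to about 2 mm. A picture is of the moment at which its call begins: read the wrist's pose just before it. calibration takes no time and is no camera call; for the wrist camera it gives the pose at the moment of the call.
- ctrl.finish_job(): hands the job in; it is judged then, once.
The state is a dict: "clock": time; "joint_pos": joint angles; "joint_velocities": joint speeds; "effort": joint torques, N m; "tcp_pos": TCP position; "tcp_rot": TCP orientation; "ft_force": force on the tool from outside, world axes, zero at the start; "wrist_torque": the same for the moment, N m; "gripper_width": opening from 0.0 (shut) to 1.0 (fully open); "finger_force": force on a finger pad.
Only numpy, scipy, OpenCV 4.12 (cv2) and the standard library are available. Lean on these libraries where they do the work, as an engineer would, in place of code of your own. Each camera call takes 0.05 s, during which the arm holds its last target. There are 200 camera calls.

## Task

Take the contact block whose brass plug still stands proud and set it upright in the nest between the jaws of the bench-mounted locking pliers, plug facing the moving jaw and the opposite face gently slid home against the anvil, and let go of it. Squeeze the moving handle towards the fixed one until the pliers snap over centre and stay locked by themselves with the plug flush, never forcing the handle with more than about 30 N. Then let go, flick the release lever at the handle's end outwards so that the jaws spring open, and leave the pressed block standing in the nest and everything else on the bench where it is.

Things in the scene. Friction and masses are not known exactly. Their poses are not given: they have to be found in the camera images.
- block: The work: grey plastic contact block, 30 (x) by 36 (y) by 60 mm tall, 0.14 kg, upright and loose on the worktop. Origin: centre of the underside, z up. A round brass plug, 12 mm across, stands 5 to 7 mm proud of its -y face, axis 22 mm above the underside; the +y face is plain. The x faces are flat: hold it across them (30 mm), by its upper 25 mm.
- plug_face (a point): Centre of the outer end of the brass plug; axes as the block's. The plug is pressed in towards the block's +y.
- plug (a joint): How far the plug is pressed in (m): 0 = 7 mm proud, 0.007 = flush. It starts between 0 and 0.002, slides stiffly (about 16 N on the plug) and stays where it is.
- done_block: The finished contact block: same size and colour, loose, but its plug is already flush with the face. Origin: centre of the underside. Leave it alone.
- pliers: Steel locking C-pliers lying level on pillars on a grey plate (215 x 118 x 10 mm) fixed to the worktop. Origin: below the jaw pivot, at worktop height; +x to the jaw tips, -x along the handles, +y the fixed side, -y the moving side, z up. Mid-plane 47 mm up; handles span 38 to 56 mm in height, jaws 39 to 55; only the plate is under the rear half of the handles.
- nest: Dark steel nest under the jaw tips, fixed: floor 25 mm above the worktop, 75 mm in front of the jaw pivot. Two rails along the pliers' y, 33 mm apart (1.5 mm play each side of the block), 5 mm high with sloping lips up to 8 mm; open towards both jaws. Do not press the block on it with more than 40 N.
- nest_floor (a point): Centre of the nest's floor; axes as the pliers'. A block that is home has its origin here, its axes along these, its +y face touching the anvil at y = +18 mm and its plug at -y, facing the moving jaw.
- anvil: Round steel face of the fixed jaw, 24 mm across, looking to -y; origin at its centre, 18 mm from the nest's centre. Push the block on it with 20 N at most. The open jaw's pad is about 32 mm from the nest's centre on the -y side, so block and proud plug go down with 7 to 9 mm to spare in all: go down about 3 mm off the anvil, then slide.
- handle: Moving steel handle (with release lever and toggle link), rear grip 11 mm thick; it swings level towards the fixed handle. The squeeze takes up to about 16 N at the grip, rising, then falling to nothing at the dead centre; then the handle snaps to its stop and stays. More than 30 N on handle or lever counts as forced.
- handle_grip (a point): Point to squeeze, on the outer (-y) face of the moving handle, mid-height. In pliers' axes it lies at about x = -84, y = -59 mm when open and x = -92, y = -25 mm when locked.
- fixed_grip (a point): Point on the outer (+y) face of the fixed handle, x = -92, y = +6 mm of the pliers, mid-height: the other side of the squeeze. The grip points are about 65 mm apart when open, about 31 mm when locked. The fixed handle is 13 mm thick and ends, with its adjusting screw, at x = -116 mm.
- lever_tip (a point): Point on the inner (+y) face of the release lever's tail, 12 mm from its end, mid-height. The tail is a steel strip, 5 mm thick, 40 to 54 mm high, sticking out 38 mm behind the moving handle. Locked, this point is at about x = -140, y = -20 mm of the pliers, free on both sides.
- release (a joint): Swing of the release lever (rad): 0 at rest, up to 0.40, sprung back to rest; grows as the tail is pushed outwards (pliers' -y). Pivot 52 mm from lever_tip. Locked, about 3 to 6 N and 8 to 14 mm of travel at the tip break the lock; the handle then springs open by itself and carries the tail some 55 mm outwards.
- toggle (a joint): Angle of the toggle link to the handle (rad): 0 open, 0.60 at the dead centre (below this it springs open again), about 0.73 locked on its stop.
- insul_tape: Roll of black insulating tape, 53 mm across, 19 mm high, lying loose; origin: centre of its underside. Leave it.
- parts_tray: White plastic parts tray, 111 x 251 x 28 mm, loose; origin: centre of its underside. Leave it.
- caliper: Caliper lying loose on the left, 73 x 245 x 13 mm. Leave it.
- screwdriver_a: Screwdriver with a red handle, 175 mm, lying loose on the left. Leave it.
Not all that is in view belongs to the job. Leave any purple look-alike of the block alone.

How it is judged:
By the outcome, as a careful person would: the job done as asked, in the order asked, and still so for the second after the job is handed in, with the robot touching nothing.
It also fails if it takes over 58 s, if anything falls off the work surface, if the arm or the gripper's body presses on something with over 40 N, if the wrist force passes 120 N, or if a joint passes its speed limit or range.

## Working session

There is one attempt and no reset: what is moved stays moved. The work goes in short steps, Python scripts to look and compute and a shell command to move; the robot and the scene stay as the last step left them, time stands still between calls to the robot, and variables do not carry over. Pictures are saved under pics/ and viewed, at most 11 in all, crops included, and the job is handed in when it is done.

```bash
ls; mkdir -p pics; python3 - <<'E'
from station import ctrl
import cv2
for n in ("scene","top"):
    cv2.imwrite(f"pics/{n}0.png",ctrl.capture(n))
    c=ctrl.calibration(n);print(n,c)
o=ctrl.get_obs();print(o)
E
```

```text
pics
scene {'intrinsics': array([[565.66526744,   0.        , 317.49414368],
       [  0.        , 565.66526744, 239.36801979],
       [  0.        ,   0.        ,   1.        ]]), 'k1': -0.13526556645383198, 'rvec': array([ 2.2764837 , -0.5439781 ,  0.23384526]), 'tvec': array([-0.39384756,  0.28885108,  1.41082353])}
top {'intrinsics': array([[549.65467618,   0.        , 327.67483623],
       [  0.        , 549.65467618, 236.29823579],
       [  0.        ,   0.        ,   1.        ]]), 'k1': -0.11955140093429585, 'rvec': array([ 2.10108327, -2.12821491,  0.21769694]), 'tvec': array([0.150247  , 0.52502079, 1.55492857])}
{'clock': 0.1, 'joint_pos': array([ 1.20597415e+00,  5.33124410e-02,  1.61416204e+00, -1.38677262e-05,
        1.47600563e+00, -1.18985646e-01]), 'joint_velocities': array([ 0.00062699,  0.00099232, -0.0017198 , -0.00039403,  0.00083932,
       -0.00126351]), 'effort': array([-9.61564729e-04, -3.94908857e+01, -3.71360028e+01, -1.79966896e-04,
        4.00759396e-03,  2.78465230e-06]), 'tcp_pos': array([0.15189547, 0.60567584, 0.23016938]), 'tcp_rot': array([-3.85131427e-01, -3.11745303e+00,  2.88327243e-03]), 'ft_force': array([ 0.35181272, -0.45536196, -0.182117  ]), 'wrist_torque': array([ 0.00930287, -0.00771811, -0.02708997]), 'finger_force': 0.0, 'gripper_width': 0.9975324610676108}
```

View pics/top0.png

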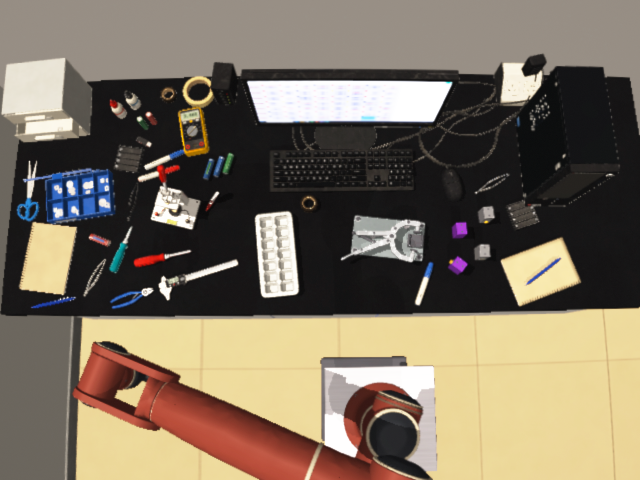

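View pics/scene0.png

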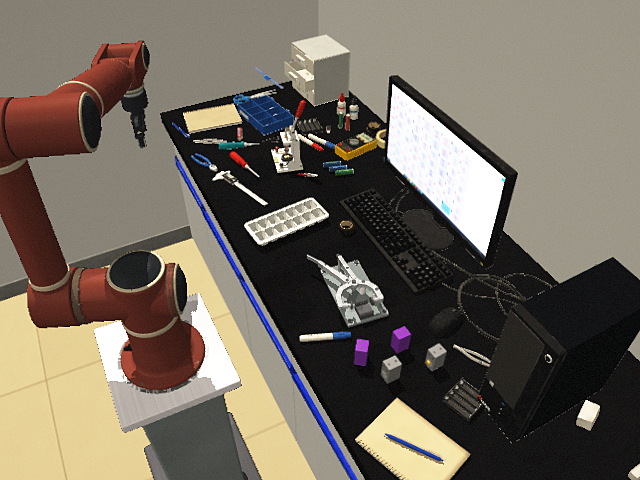

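The top view shows the pliers near (385,240), with jaws to the right. Grey blocks stand at (486,214), where yellow is visible, and at (483,252). The purple look-alikes are at (460,230) and (458,266). I'll get coarse positions first, then look closer.

```bash
cat > h.py <<'E'
from station import ctrl
import cv2, numpy as np
from scipy.spatial.transform import Rotation as R
def ray(c,u,v):
    K=c["intrinsics"];k=c["k1"]
    d=np.array([(u-K[0,2])/K[0,0],(v-K[1,2])/K[1,1]]);s=d.copy()
    for _ in range(30): s=d/(1+k*(s@s))
    Rm=R.from_rotvec(c["rvec"]).as_matrix()
    return -Rm.T@c["tvec"], Rm.T@np.r_[s,1]
def p2w(c,u,v,z):
    o,d=ray(c,u,v); return o+d*(z-o[2])/d[2]
def w2p(c,P):
    return cv2.projectPoints(np.atleast_2d(np.float64(P)),c["rvec"],c["tvec"],c["intrinsics"],np.array([c["k1"],0,0,0,0]))[0][:,0]
def tri(obs):  # [(c,u,v)...]
    A=np.zeros((3,3));b=np.zeros(3)
    for c,u,v in obs:
        o,d=ray(c,u,v);d/=np.linalg.norm(d);M=np.eye(3)-np.outer(d,d);A+=M;b+=M@o
    return np.linalg.solve(A,b)
def crop(img,x0,x1,y0,y1,f,name):
    cv2.imwrite("pics/"+name,cv2.resize(img[y0:y1,x0:x1],None,fx=f,fy=f,interpolation=cv2.INTER_CUBIC))
def st():
    o=ctrl.get_obs();T=R.from_rotvec(o["tcp_rot"])
    print("t",o["clock"],"tcp",o["tcp_pos"].round(4),"x",T.as_matrix()[:,0].round(4),"z",T.as_matrix()[:,2].round(4),"F",o["ft_force"].round(1),"w",round(o["gripper_width"]*85.4,1),"ff",o["finger_force"],"q",o["joint_pos"].round(2));return o,T
def go(target,yaw=0):
    "shift in tool axes units for world displacement to target"
    o,T=st();d=T.inv().apply(np.array(target)-o["tcp_pos"]);print("tool units",(d/0.06).round(3));return d/0.06
E
python3 - <<'E'
from h import *
c=ctrl.calibration("top")
for n,u,v,z in [("A",486,214,.06),("B",483,252,.06),("pivot?",405,240,.05),("nest?",415,240,.05)]: print(n,p2w(c,u,v,z).round(3))
cs=ctrl.calibration("scene")
st()
w=ctrl.calibration("wrist");print(w["intrinsics"],(R.from_rotvec(w["rvec"]).as_matrix()).round(3),(-R.from_rotvec(w["rvec"]).as_matrix().T@w["tvec"]).round(3))
t=cv2.imread("pics/top0.png");s=cv2.imread("pics/scene0.png")
a=cv2.resize(t[190:290,335:535],(800,400),interpolation=cv2.INTER_CUBIC)
b=cv2.resize(s[310:390,340:460],(300,200),interpolation=cv2.INTER_CUBIC)
b2=cv2.resize(s[245:335,300:400],(222,200),interpolation=cv2.INTER_CUBIC)
m=np.zeros((600,800,3),np.uint8);m[:400]=a;m[400:,:300]=b;m[400:,320:542]=b2
cv2.imwrite("pics/mix.png",m)
E
```

```text
A [ 0.587 -0.328  0.06 ]
B [ 0.473 -0.31   0.06 ]
pivot? [ 0.514 -0.083  0.05 ]
nest? [ 0.513 -0.113  0.05 ]
t 0.1 tcp [0.1519 0.6057 0.2302] x [-9.699e-01  2.434e-01  2.000e-04] z [-7.0e-04 -1.8e-03 -1.0e+00] F [ 0.4 -0.5 -0.2] w 85.2 ff 0.0 q [ 1.21  0.05  1.61 -0.    1.48 -0.12]
[[359.59041801   0.         314.27158698]
 [  0.         359.59041801 239.24924387]
 [  0.           0.           1.        ]] [[ 0.244  0.97  -0.003]
 [ 0.918 -0.23   0.323]
 [ 0.312 -0.081 -0.946]] [0.071 0.627 0.372]
```

View pics/mix.png

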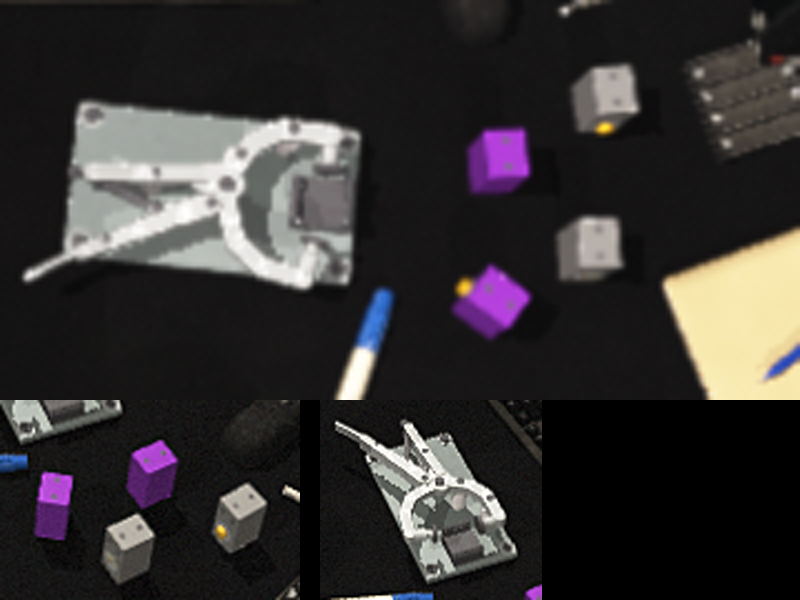

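The far grey block, "A", has its brass plug facing world -x. The pliers' +x points roughly to world -y, tilted about 6°. I'll go over the pliers for a wrist look.

```bash
python3 -m creep '{"slide":[[-0.66,-0.68,0],[-0.66,-0.68,0],[-0.66,-0.68,0],[-0.66,-0.68,0],[-0.66,-0.68,0]],"yaw":[0,0,0,0,0],"hand":[85,85,85,85,85]}'
python3 -m creep '{"slide":[[-0.66,-0.68,0],[-0.66,-0.68,0],[-0.66,-0.68,0],[-0.66,-0.68,0],[-0.66,-0.68,0]],"yaw":[0,0,0,0,0],"hand":[85,85,85,85,85]}'
python3 -m creep '{"slide":[[-0.66,-0.68,0],[-0.66,-0.68,0],[-0.66,-0.68,0],[0,0,0],[0,0,0]],"yaw":[0,0,0,-8.3,0],"hand":[85,85,85,85,85]}'
python3 - <<'E'
from h import *
st()
c=ctrl.calibration("wrist");im=ctrl.capture("wrist");cv2.imwrite("pics/w1.png",im)
import pickle;pickle.dump(c,open("w1.pkl","wb"))
E
```

```text
clock: 0.72
tcp_pos: [0.2949, 0.3584, 0.2308]
tcp_rot: [-0.384, -3.118, 0.001]
ft_force: [-0.4, -1.1, -0.5]
gripper_width: 0.998
finger_force: 0.0
clock: 1.35
tcp_pos: [0.4373, 0.1123, 0.231]
tcp_rot: [0.385, 3.118, 0.0]
ft_force: [0.9, 0.2, 0.2]
gripper_width: 0.996
finger_force: 0.0
clock: 1.98
tcp_pos: [0.5221, -0.034, 0.2305]
tcp_rot: [-0.163, -3.136, -0.001]
ft_force: [-0.4, -0.8, -0.4]
gripper_width: 0.996
finger_force: 0.0
t 1.975 tcp [ 0.5221 -0.034   0.2305] x [-0.9946  0.1035  0.0015] z [-1.4e-03  4.0e-04 -1.0e+00] F [-0.4 -0.8 -0.4] w 85.0 ff 0.0 q [-0.21 -0.19  1.85  0.    1.49 -1.67]
```

View pics/w1.png

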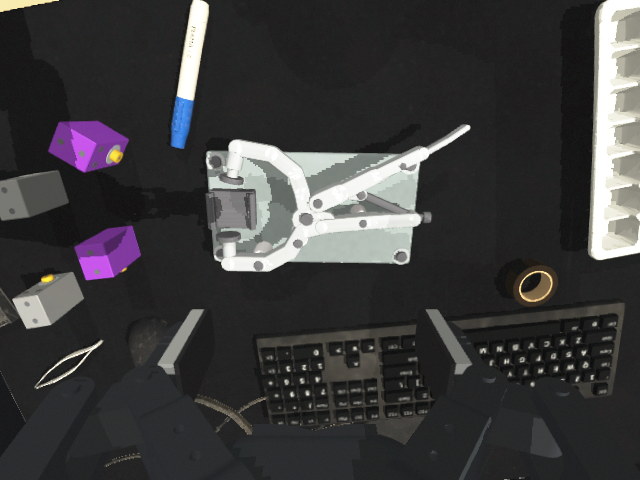

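The wrist view shows the pliers (jaw pivot ~(306,219), nest ~(233,208), anvil side below, moving handle above) and the proud-plug block at (50,298). I'll enlarge it for precise readings.

```bash
python3 - <<'E'
from h import *
im=cv2.imread("pics/w1.png");crop(im,200,460,120,280,3,"w1c.png")
E
```

```text
(no output)
```

View pics/w1c.png

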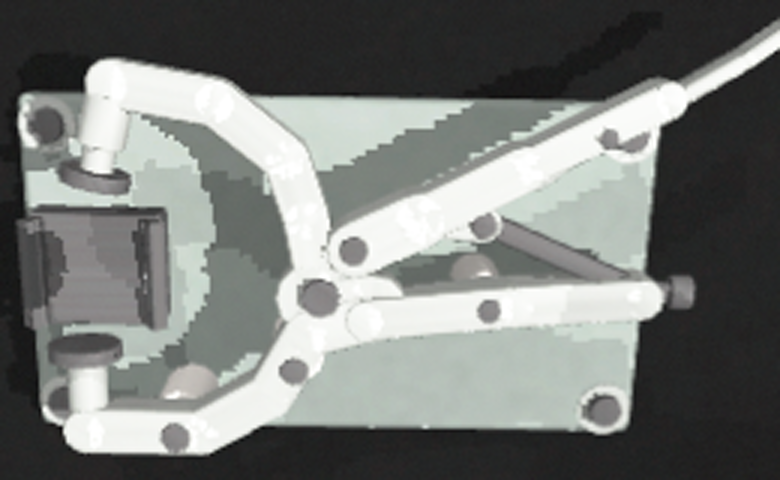

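```bash
cat > pl.py <<'E'
from h import *
import pickle
c=pickle.load(open("w1.pkl","rb"))
f=lambda x,y,z:p2w(c,200+x/3,120+y/3,z)
co=[f(22,95,.01),f(660,103,.01),f(627,432,.01),f(42,420,.01)]
pv=f(318,297,.057);sc=f(693,290,.047)
# yaw from plate long edges (front->rear is -x)
if __name__=="__main__":
    for a,b in [(0,1),(3,2),(0,3),(1,2)]:
        d=co[b]-co[a];print(a,b,np.linalg.norm(d).round(4),np.degrees(np.arctan2(d[1],d[0])).round(2))
    d=sc-pv;print("pv",pv,"screw",np.linalg.norm(d),np.degrees(np.arctan2(d[1],d[0])))
    for yaw in (-95,-96,-97):
        e=np.radians(yaw);X=np.array([np.cos(e),np.sin(e)]);Y=np.array([-X[1],X[0]])
        print(yaw)
        for n,p in [("screw",sc),("c0",co[0]),("c1",co[1]),("c2",co[2]),("c3",co[3]),("anvil front top",f(88,345,.057)),("padfront",f(95,187,.057)),("railL in top",f(47,265,.031)),("railR in",f(152,268,.031)),("nest near y-",f(100,207,.025)),("floor y+",f(95,325,.025)),("grip rear end",f(672,98,.056)),("fixed end",f(650,300,.056)),("leverend",f(800,15,.054))]:
            q=(p-pv)[:2];print("  ",n,(1000*np.array([q@X,q@Y])).round(1))
    o,T=st()
E
python3 pl.py
```

```text
0 1 0.2109 83.33
3 2 0.2132 82.79
0 3 0.1156 -7.68
1 2 0.1176 -6.57
pv [ 0.52562043 -0.04189697  0.057     ] screw 0.1178368461693703 83.85399333783059
-95
   screw [-117.4    2.3]
   c0 [ 97.5 -57.8]
   c1 [-113.3  -51.7]
   c2 [-110.1   65.9]
   c3 [102.9  57.6]
   anvil front top [71.4 14.1]
   padfront [ 64.9 -34.7]
   railL in top [89.  -5.2]
   railR in [54.6 -3.5]
   nest near y- [ 71.3 -22.8]
   floor y+ [76.5 17.4]
   grip rear end [-103.5  -57.7]
   fixed end [-101.4    2.8]
   leverend [-139.3  -80.5]
-96
   screw [-117.4    0.3]
   c0 [ 98.5 -56.1]
   c1 [-112.4  -53.7]
   c2 [-111.2   63.9]
   c3 [101.9  59.4]
   anvil front top [71.1 15.4]
   padfront [ 65.5 -33.6]
   railL in top [89.  -3.6]
   railR in [54.7 -2.6]
   nest near y- [ 71.7 -21.5]
   floor y+ [76.2 18.7]
   grip rear end [-102.5  -59.5]
   fixed end [-101.4    1.1]
   leverend [-137.9  -82.9]
-97
   screw [-117.4   -1.7]
   c0 [ 99.5 -54.4]
   c1 [-111.4  -55.6]
   c2 [-112.3   62. ]
   c3 [100.8  61.2]
   anvil front top [70.9 16.6]
   padfront [ 66.  -32.4]
   railL in top [89.1 -2. ]
   railR in [54.7 -1.6]
   nest near y- [ 72.1 -20.3]
   floor y+ [75.9 20. ]
   grip rear end [-101.4  -61.2]
   fixed end [-101.4   -0.7]
   leverend [-136.4  -85.3]
t 2.025 tcp [ 0.522  -0.0335  0.2307] x [-0.9946  0.1033  0.0011] z [-1.1e-03  3.0e-04 -1.0e+00] F [ 0.2 -0.9  0.3] w 85.0 ff 0.0 q [-0.21 -0.19  1.85  0.    1.49 -1.67]
```

Pliers yaw is about -97° (plate edges agree), and the pivot is at about (0.526,-0.042). Next I look at the block.

```bash
python3 -m creep '{"slide":[[-0.26,-0.8,0.08],[-0.26,-0.8,0.08],[-0.26,-0.8,0.08],[-0.26,-0.8,0.08],[-0.26,-0.8,0.08]],"yaw":[0,0,0,0,0],"hand":[85,85,85,85,85]}'
python3 -m creep '{"slide":[[-0.26,-0.8,0.08],[0,0,0]],"yaw":[0,0],"hand":[85,85]}'
python3 - <<'E'
from h import *
st()
c=ctrl.calibration("wrist");im=ctrl.capture("wrist");cv2.imwrite("pics/w2.png",im)
import pickle;pickle.dump(c,open("w2.pkl","wb"))
crop(im,200,440,100,400,2,"w2c.png")
E
```

```text
clock: 2.65
tcp_pos: [0.5761, -0.2806, 0.2072]
tcp_rot: [0.16, 3.137, 0.0]
ft_force: [0.1, 0.7, 0.8]
gripper_width: 0.995
finger_force: 0.0
clock: 2.9
tcp_pos: [0.5862, -0.3312, 0.2013]
tcp_rot: [-0.165, -3.136, -0.001]
ft_force: [-0.1, -0.1, 0.3]
gripper_width: 0.991
finger_force: 0.0
t 2.9 tcp [ 0.5862 -0.3312  0.2013] x [-0.9945  0.1048  0.0014] z [-1.4e-03  5.0e-04 -1.0e+00] F [-0.1 -0.1  0.3] w 84.7 ff 0.0 q [-0.62  0.18  1.52 -0.    1.44 -2.09]
```

View pics/w2c.png

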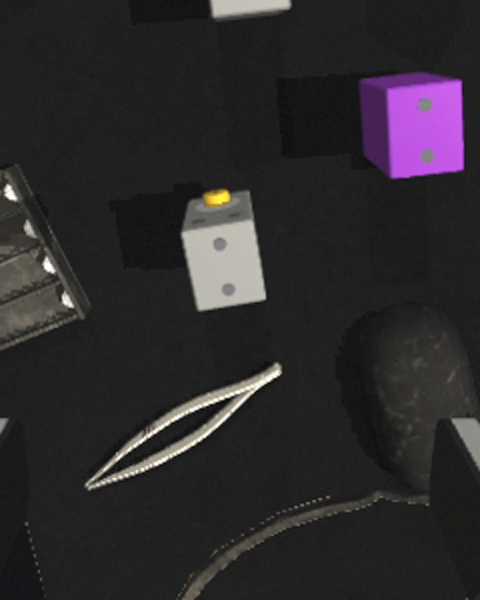

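The block's top face has corners at crop (182,237), (253,220), (266,297) and (198,311), with the plug at (216,196) on its near (-x) side.

```bash
python3 - <<'E'
from h import *
import pickle
c=pickle.load(open("w2.pkl","rb"))
P=np.array([p2w(c,200+x/2,100+y/2,.06) for x,y in [(182,237),(253,220),(266,297),(198,311)]])
print(P.round(4))
for a,b in [(0,1),(3,2),(0,3),(1,2)]:
    d=P[b]-P[a];print(np.linalg.norm(d).round(4),np.degrees(np.arctan2(d[1],d[0])).round(2))
ctr=P.mean(0);print("ctr",ctr)
pl=p2w(c,200+216/2,100+196/2,.026);print("plug",pl)
go(np.r_[ctr[:2],.2])
E
```

```text
[[ 0.5791 -0.3495  0.06  ]
 [ 0.5751 -0.32    0.06  ]
 [ 0.6087 -0.3177  0.06  ]
 [ 0.612  -0.3468  0.06  ]]
0.0298 97.83
0.0293 96.39
0.033 4.61
0.0337 3.9
ctr [ 0.59372103 -0.33347323  0.06      ]
plug [ 0.57090188 -0.33516049  0.026     ]
t 2.95 tcp [ 0.5863 -0.3295  0.2017] x [-0.9947  0.103   0.0012] z [-0.0011  0.0012 -1.    ] F [-0.3  1.4 -0.3] w 85.0 ff 0.0 q [-0.62  0.18  1.52  0.    1.44 -2.09]
tool units [-0.13  -0.053  0.028]
```

```bash
python3 -m creep '{"slide":[[-0.14,-0.053,0],[0,0,0.5],[0,0,0.6],[0,0,0.6],[0,0,0.3]],"yaw":[0,-5.8,-5.8,0,0],"hand":[60,60,60,60,60]}'
python3 - <<'E'
from h import *
o,T=st(); go([.594,-.3335,.029])
E
```

```text
clock: 3.58
tcp_pos: [0.594, -0.3313, 0.0804]
tcp_rot: [0.161, -3.135, -0.003]
ft_force: [-0.2, -0.2, 0.2]
gripper_width: 0.703
finger_force: 0.0
t 3.575 tcp [ 0.594  -0.3313  0.0804] x [-0.9947 -0.1027  0.0021] z [-0.0023  0.0019 -1.    ] F [-0.2 -0.2  0.2] w 60.0 ff 0.0 q [-0.62  0.31  1.59  0.    1.25 -2.29]
t 3.575 tcp [ 0.594  -0.3313  0.0804] x [-0.9947 -0.1027  0.0021] z [-0.0023  0.0019 -1.    ] F [-0.2 -0.2  0.2] w 60.0 ff 0.0 q [-0.62  0.31  1.59  0.    1.25 -2.29]
tool units [ 0.002 -0.038  0.857]
```

```bash
python3 -m creep '{"slide":[[0,-0.04,0.45],[0,0,0.4],[0,0,0],[0,0,0],[0,0,0]],"yaw":[0,0,0,0,0],"hand":[60,60,40,30,20]}'
python3 -m creep '{"slide":[[0,0,0],[0,0,0],[0,0,-0.4],[0,0,-0.8],[0,0,-0.8]],"yaw":[0,0,0,0,0],"hand":[20,20,20,20,20]}'
python3 -c "
from h import *
st()"
```

```text
clock: 4.2
tcp_pos: [0.5955, -0.3363, 0.0329]
tcp_rot: [-0.159, 3.136, -0.002]
ft_force: [-0.1, 0.3, -1.3]
gripper_width: 0.337
finger_force: 60.1
clock: 4.82
tcp_pos: [0.5945, -0.3358, 0.1538]
tcp_rot: [0.159, -3.138, 0.0]
ft_force: [0.8, -0.1, -1.5]
gripper_width: 0.339
finger_force: 60.3
t 4.825 tcp [ 0.5945 -0.3358  0.1538] x [-0.9949 -0.1013  0.    ] z [ 0.e+00 -1.e-04 -1.e+00] F [ 0.8 -0.1 -1.5] w 29.0 ff 60.29922008514404 q [-0.62  0.24  1.54 -0.    1.36 -2.3 ]
```

```bash
python3 -m creep '{"slide":[[0.02,0.72,-0.05],[0.02,0.72,-0.05],[0.02,0.72,0],[0.02,0.72,0],[0.02,0.72,0]],"yaw":[0,0,0,0,0],"hand":[20,20,20,20,20]}'
python3 -m creep '{"slide":[[0,0,0],[0,0,0],[0,0,0]],"yaw":[6.4,6.4,0],"hand":[20,20,20]}'
python3 - <<'E'
from h import *
st()
c=ctrl.calibration("wrist");im=ctrl.capture("wrist");cv2.imwrite("pics/w3.png",im)
import pickle;pickle.dump(c,open("w3.pkl","wb"))
crop(im,190,490,60,360,2,"w3c.png")
for n,p in [("nest",[.5165,-.1163,.025]),("pivot",[.5256,-.0419,.057])]: print(n,2*(w2p(c,p)-[190,60]))
E
```

```text
clock: 5.45
tcp_pos: [0.5667, -0.1204, 0.1591]
tcp_rot: [-0.159, 3.136, -0.001]
ft_force: [1.2, 1.1, -1.1]
gripper_width: 0.344
finger_force: 60.5
clock: 5.82
tcp_pos: [0.567, -0.1215, 0.1588]
tcp_rot: [0.189, 3.135, -0.001]
ft_force: [0.4, -0.0, -1.4]
gripper_width: 0.341
finger_force: 60.4
t 5.825 tcp [ 0.567  -0.1215  0.1588] x [-0.9928  0.12   -0.0013] z [ 1.3e-03 -5.0e-04 -1.0e+00] F [ 0.4 -0.  -1.4] w 29.1 ff 60.406004190444946 q [-0.34  0.    1.79 -0.    1.35 -1.79]
nest [[246.2249948  204.86449212]]
pivot [[467.8116292 217.3284144]]
```

View pics/w3c.png

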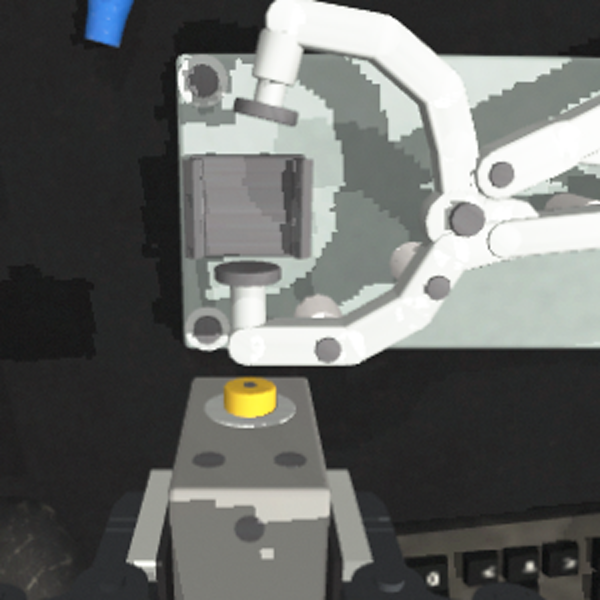

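```bash
python3 - <<'E'
from h import *
import pickle
c=pickle.load(open("w3.pkl","rb"))
f=lambda x,y,z:p2w(c,190+x/2,60+y/2,z)
X=np.array([-.1219,-.9925]);Y=np.array([.9925,-.1219])
N=f(249,206,.025);print("nest",N)
tc=np.array([.567,-.1215])
for n,p in [("anvil",f(248,271,.047)),("anvil top",f(248,277,.059)),("nest -y edge",f(249,156,.03)),("nest +y edge",f(249,258,.03)),("railLin",f(205,206,.03)),("railRin",f(290,206,.03)),("pivot",f(467,218,.057)),("plate-y",f(249,55,.01)),("plate+y",f(249,348,.01)),("pad",f(266,105,.059))]:
    q=p[:2]-N[:2];print(n,p.round(4),(1000*np.array([q@X,q@Y])).round(1))
for n,p in [("blk bot",f(250,379,.127)),("blk top",f(250,488,.187)),("plugtip top z",f(249.5,379,.155)),("topL",f(172,488,.187)),("topR",f(329,488,.187))]:
    q=p[:2]-tc;print(n,p.round(4),"rel tcp",(1000*np.array([q@X,q@Y])).round(1))
q=N[:2]-tc;print("nest rel tcp",(1000*np.array([q@X,q@Y])).round(1))
E
```

```text
nest [ 0.51704854 -0.11530846  0.025     ]
anvil [ 0.5372 -0.1181  0.047 ] [ 0.3 20.4]
anvil top [ 0.5368 -0.118   0.059 ] [ 0.3 19.9]
nest -y edge [ 0.4985 -0.1131  0.03  ] [  0.  -18.6]
nest +y edge [ 0.5359 -0.1176  0.03  ] [-0.  18.9]
railLin [ 0.5145 -0.1315  0.03  ] [16.4 -0.6]
railRin [ 0.5183 -0.1001  0.03  ] [-15.2  -0.6]
pivot [ 0.5258 -0.0422  0.057 ] [-73.6  -0.2]
plate-y [ 0.4629 -0.1088  0.01  ] [  0.1 -54.5]
plate+y [ 0.5781 -0.1227  0.01  ] [-0.1 61.5]
pad [ 0.4819 -0.1056  0.059 ] [ -5.4 -36.1]
blk bot [ 0.5485 -0.1188  0.127 ] rel tcp [ -0.4 -18.7]
blk top [ 0.5468 -0.1186  0.187 ] rel tcp [ -0.4 -20.4]
plugtip top z [ 0.5381 -0.1177  0.155 ] rel tcp [ -0.3 -29.2]
topL [ 0.5452 -0.1325  0.187 ] rel tcp [ 13.5 -20.3]
topR [ 0.5485 -0.1046  0.187 ] rel tcp [-14.5 -20.4]
nest rel tcp [ -0.1 -50.3]
```

Block and nest are laterally aligned. I'll shift 51 mm along tool x, come down to just above the lips, then feel the way down.

```bash
python3 -m creep '{"slide":[[0.45,-0.007,0],[0.4,0,0],[0,0,0.5],[0,0,0.6],[0,0,0.3]],"yaw":[0,0,0,0,0],"hand":[20,20,20,20,20]}'
python3 - <<'E'
from h import *
o,T=st()
X=np.array([-.1219,-.9925]);Y=np.array([.9925,-.1219])
q=o["tcp_pos"][:2]-[.567,-.1215];print((1000*np.array([q@X,q@Y])).round(1))
E
```

```text
clock: 6.5
tcp_pos: [0.515, -0.1156, 0.0718]
tcp_rot: [-0.19, -3.133, -0.001]
ft_force: [0.4, 0.8, -2.0]
gripper_width: 0.344
finger_force: 60.4
t 6.5 tcp [ 0.515  -0.1156  0.0718] x [-0.9927  0.1208  0.0026] z [-2.5e-03  9.0e-04 -1.0e+00] F [ 0.4  0.8 -2. ] w 29.4 ff 60.424561500549316 q [-0.36 -0.02  1.97 -0.    1.2  -1.81]
[  0.5 -52.3]
```

```bash
python3 -m creep '{"slide":[[-0.015,0,0.08],[0,0,0.06],[0,0,0.04]],"yaw":[0,0,0],"hand":[20,20,20]}'
python3 - <<'E'
from h import *
st()
c=ctrl.calibration("wrist");im=ctrl.capture("wrist");cv2.imwrite("pics/w4.png",im)
import pickle;pickle.dump(c,open("w4.pkl","wb"))
crop(im,190,440,130,400,2,"w4c.png")
E
```

```text
clock: 6.88
tcp_pos: [0.5181, -0.1163, 0.0639]
tcp_rot: [0.191, 3.134, -0.001]
ft_force: [-0.1, -0.6, -1.0]
gripper_width: 0.342
finger_force: 60.4
t 6.875 tcp [ 0.5181 -0.1163  0.0639] x [-0.9926  0.1214 -0.0022] z [ 2.1e-03 -8.0e-04 -1.0e+00] F [-0.1 -0.6 -1. ] w 29.2 ff 60.41833519935608 q [-0.36 -0.01  1.97 -0.    1.18 -1.81]
```

View pics/w4c.png

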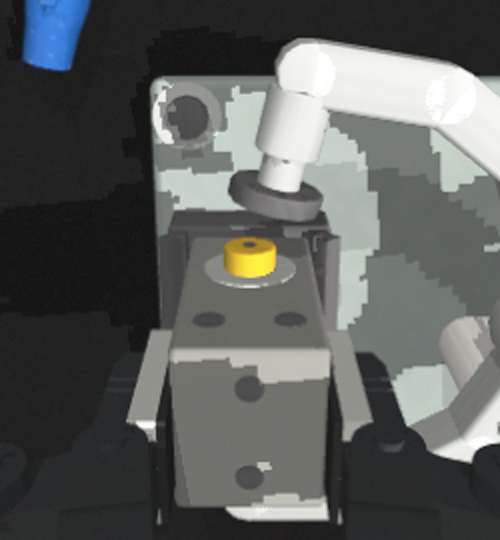

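The block is centred between the rails, with the plug clear of the pad. I continue down in small steps.

```bash
python3 -m creep '{"slide":[[0,0,0.04],[0,0,0.03],[0,0,0.02]],"yaw":[0,0,0],"hand":[20,20,20]}'
python3 -m creep '{"slide":[[0,0,0.01],[0,0,0.01]],"yaw":[0,0],"hand":[20,20]}'
```

```text
clock: 7.3
tcp_pos: [0.5171, -0.1159, 0.0577]
tcp_rot: [-0.191, -3.136, -0.0]
ft_force: [-2.6, 1.8, 5.5]
gripper_width: 0.343
finger_force: 61.3
clock: 7.55
tcp_pos: [0.5173, -0.116, 0.0577]
tcp_rot: [-0.191, -3.135, -0.0]
ft_force: [-6.4, 2.9, 11.1]
gripper_width: 0.34
finger_force: 61.9
```

Floor contact at 11 N. I ease off, then slide toward the anvil.

```bash
python3 -m creep '{"slide":[[0,0,-0.02],[-0.01,0,0]],"yaw":[0,0],"hand":[20,20]}'
python3 -m creep '{"slide":[[-0.015,0,0],[0,0,0]],"yaw":[0,0],"hand":[20,20]}'
```

```text
clock: 7.8
tcp_pos: [0.5175, -0.116, 0.0577]
tcp_rot: [-0.191, -3.135, 0.0]
ft_force: [-4.3, 0.9, 6.3]
gripper_width: 0.338
finger_force: 61.3
clock: 8.05
tcp_pos: [0.5182, -0.1162, 0.0578]
tcp_rot: [-0.191, -3.134, 0.0]
ft_force: [-4.1, 0.5, 6.1]
gripper_width: 0.342
finger_force: 61.4
```

```bash
python3 -m creep '{"slide":[[-0.015,0,-0.005],[0,0,0]],"yaw":[0,0],"hand":[20,20]}'
python3 -m creep '{"slide":[[-0.015,0,0],[0,0,0]],"yaw":[0,0],"hand":[20,20]}'
```

```text
clock: 8.3
tcp_pos: [0.5189, -0.1162, 0.0578]
tcp_rot: [-0.191, -3.134, 0.0]
ft_force: [-5.3, 0.7, 5.8]
gripper_width: 0.338
finger_force: 61.3
clock: 8.55
tcp_pos: [0.5189, -0.1162, 0.0577]
tcp_rot: [-0.191, -3.131, -0.0]
ft_force: [-9.1, 0.9, 9.2]
gripper_width: 0.335
finger_force: 61.8
```

```bash
python3 -m creep '{"slide":[[-0.015,0,0],[0,0,0]],"yaw":[0,0],"hand":[20,20]}'
```

```text
clock: 8.8
tcp_pos: [0.5189, -0.1163, 0.0577]
tcp_rot: [-0.19, -3.129, -0.001]
ft_force: [-13.1, 1.6, 11.8]
gripper_width: 0.34
finger_force: 62.2
```

The TCP has stopped at the predicted anvil position with 13 N and falling no further, so the block is home. I relieve the push and let go.

```bash
python3 -m creep '{"slide":[[0.02,0,-0.015],[0,0,0]],"yaw":[0,0],"hand":[20,20]}'
python3 -m creep '{"slide":[[0,0,0],[0,0,0],[0,0,0],[0,0,-0.1],[0,0,-0.3]],"yaw":[0,0,0,0,0],"hand":[33,40,45,45,45]}'
python3 -m creep '{"slide":[[0,0,-0.5],[0,0,-0.8],[0,0,0]],"yaw":[0,0,0],"hand":[45,45,45]}'
python3 - <<'E'
from h import *
st()
c=ctrl.calibration("wrist");im=ctrl.capture("wrist");cv2.imwrite("pics/w5.png",im)
import pickle;pickle.dump(c,open("w5.pkl","wb"))
crop(im,190,590,110,350,2,"w5c.png")
E
```

```text
clock: 9.05
tcp_pos: [0.5189, -0.1162, 0.0578]
tcp_rot: [-0.191, -3.133, -0.0]
ft_force: [-5.4, 0.1, 1.6]
gripper_width: 0.341
finger_force: 60.8
clock: 9.68
tcp_pos: [0.5194, -0.116, 0.0824]
tcp_rot: [-0.191, -3.134, -0.001]
ft_force: [0.6, 0.1, 0.2]
gripper_width: 0.527
finger_force: 0.0
clock: 10.05
tcp_pos: [0.5235, -0.1175, 0.1676]
tcp_rot: [0.19, 3.125, -0.005]
ft_force: [0.2, -1.3, 0.2]
gripper_width: 0.526
finger_force: 0.0
t 10.05 tcp [ 0.5235 -0.1175  0.1676] x [-0.9925  0.1214 -0.0115] z [ 0.0111 -0.0041 -0.9999] F [ 0.2 -1.3  0.2] w 44.9 ff 0.0 q [-0.36 -0.12  1.89  0.    1.36 -1.81]
```

View pics/w5c.png

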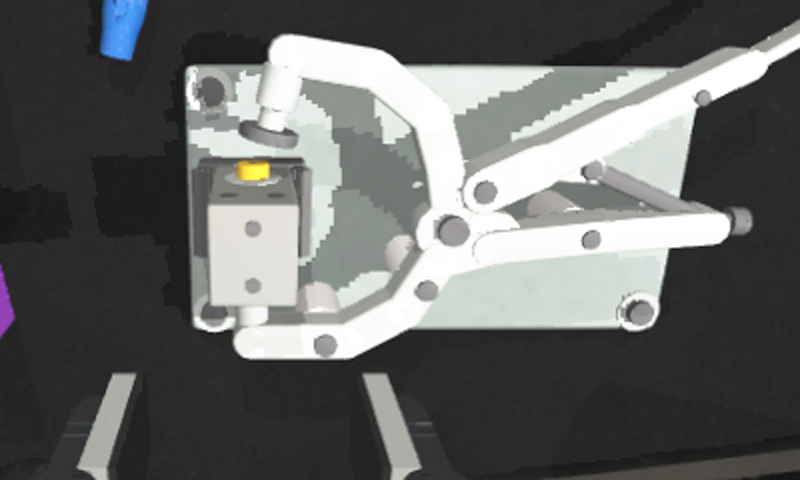

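The block stands home in the nest, with its plug facing the pad. Now I shut the fingers and go to the outside of the moving handle, to push it with the finger flank under force watch.

```bash
python3 -m creep '{"slide":[[0.38,0.64,0],[0.38,0.64,0],[0.38,0.64,0],[0.38,0.64,0],[0,0,0]],"yaw":[0,0,0,0,0],"hand":[45,20,0,0,0]}'
cat >> h.py <<'E'
PX=np.array([-.1219,-.9925]);PY=np.array([.9925,-.1219]);PV=np.array([.526,-.0416])
def pl():
    o,T=st();q=o["tcp_pos"][:2]-PV;f=o["ft_force"][:2];print("pliers",(1000*np.array([q@PX,q@PY])).round(1),"F",round(f@PX,1),round(f@PY,1))
E
python3 -c "
from h import *
pl(); go([.4511,.0462,.04])"
```

```text
clock: 10.72
tcp_pos: [0.4466, 0.0491, 0.1596]
tcp_rot: [-0.185, -3.135, -0.0]
ft_force: [-0.2, -1.2, 0.1]
gripper_width: -0.003
finger_force: 0.0
t 10.725 tcp [0.4466 0.0491 0.1596] x [-0.993   0.1177  0.0016] z [-1.6e-03  3.0e-04 -1.0e+00] F [-0.2 -1.2  0.1] w -0.3 ff 0.0 q [-0.06 -0.33  2.08  0.    1.4  -1.51]
pliers [-80.4 -89.8] F 1.2 -0.1
t 10.725 tcp [0.4466 0.0491 0.1596] x [-0.993   0.1177  0.0016] z [-1.6e-03  3.0e-04 -1.0e+00] F [-0.2 -1.2  0.1] w -0.3 ff 0.0 q [-0.06 -0.33  2.08  0.    1.4  -1.51]
tool units [-0.083 -0.04   1.993]
```

```bash
python3 -m creep '{"slide":[[0,-0.04,0.6],[0,0,0.6],[0,0,0.5],[0,0,0.28],[0,0,0]],"yaw":[0,0,0,0,0],"hand":[0,0,0,0,0]}'
python3 -m creep '{"slide":[[-0.1,0,0],[-0.08,0,0],[0,0,0]],"yaw":[0,0,0],"hand":[0,0,0]}'
python3 -c "
from h import *
pl()"
```

```text
clock: 11.35
tcp_pos: [0.447, 0.0444, 0.0404]
tcp_rot: [-0.192, -3.133, 0.0]
ft_force: [0.6, 1.1, 0.2]
gripper_width: -0.003
finger_force: 0.0
clock: 11.72
tcp_pos: [0.4599, 0.0434, 0.0429]
tcp_rot: [0.191, 3.134, -0.0]
ft_force: [0.4, -0.2, 0.0]
gripper_width: 0.0
finger_force: 0.0
t 11.725 tcp [0.4599 0.0434 0.0429] x [-0.9926  0.1215 -0.0021] z [ 2.1e-03 -2.0e-04 -1.0e+00] F [ 0.4 -0.2  0. ] w 0.0 ff 0.0 q [-0.07 -0.14  2.14 -0.    1.15 -1.52]
pliers [-76.4 -75.9] F 0.2 0.4
```

```bash
python3 -m creep '{"slide":[[-0.05,0,0],[-0.05,0,0]],"yaw":[0,0],"hand":[0,0]}'
python3 -m creep '{"slide":[[-0.05,0,0],[-0.05,0,0]],"yaw":[0,0],"hand":[0,0]}'
python3 -c "
from h import *
pl()"
```

```text
clock: 11.98
tcp_pos: [0.4648, 0.0428, 0.0418]
tcp_rot: [0.191, 3.136, 0.0]
ft_force: [-0.8, 0.5, -0.3]
gripper_width: 0.003
finger_force: 0.0
clock: 12.22
tcp_pos: [0.4696, 0.0423, 0.0413]
tcp_rot: [-0.191, -3.133, -0.0]
ft_force: [-4.9, 1.1, 2.2]
gripper_width: 0.002
finger_force: 1.8
t 12.225 tcp [0.4696 0.0423 0.0413] x [-0.9926  0.1215  0.0032] z [-3.1e-03  5.0e-04 -1.0e+00] F [-4.9  1.1  2.2] w 0.2 ff 1.761670726700686 q [-0.07 -0.11  2.11  0.    1.14 -1.52]
pliers [-76.4 -66.2] F -0.5 -5.0
```

```bash
for i in 1 2 3; do python3 -m creep '{"slide":[[-0.05,0,0],[-0.05,0,0]],"yaw":[0,0],"hand":[0,0]}' | grep -E "tcp_pos|ft_force"; done
python3 -c "
from h import *
pl()"
```

```text
tcp_pos: [0.4758, 0.0417, 0.0411]
ft_force: [-5.6, 2.8, 0.4]
tcp_pos: [0.4783, 0.0416, 0.0406]
ft_force: [-18.0, 5.1, 11.8]
tcp_pos: [0.4849, 0.0412, 0.0404]
ft_force: [-12.7, 4.0, 5.4]
t 12.975 tcp [0.4849 0.0412 0.0404] x [-0.9926  0.1213  0.0099] z [-0.0096  0.0028 -1.    ] F [-12.7   4.    5.4] w 0.3 ff 5.780953927896917 q [-0.07 -0.07  2.07  0.    1.15 -1.52]
pliers [-77.2 -50.9] F -2.5 -13.1
```

```bash
for i in 1 2 3 4; do python3 -m creep '{"slide":[[-0.03,0,0]],"yaw":[0],"hand":[0]}' | grep -E "tcp_pos|ft_force"; done
```

```text
tcp_pos: [0.4869, 0.0412, 0.0404]
ft_force: [-11.0, 5.1, 4.9]
tcp_pos: [0.4889, 0.041, 0.0404]
ft_force: [-10.0, 7.1, 2.3]
tcp_pos: [0.4914, 0.0405, 0.0404]
ft_force: [-7.4, 4.8, 1.1]
tcp_pos: [0.4948, 0.0396, 0.0408]
ft_force: [-0.5, 1.2, 0.2]
```

Force peaked at about 22 N and has dropped to zero, so it seems to have snapped over. I back off and look.

```bash
python3 -m creep '{"slide":[[0.2,0,0],[0.3,0,0],[0,0,-0.7],[0,0,-0.8],[0,0,0]],"yaw":[0,0,0,0,0],"hand":[0,0,0,0,0]}'
python3 - <<'E'
from h import *
pl()
c=ctrl.calibration("wrist");im=ctrl.capture("wrist");cv2.imwrite("pics/w6.png",im)
import pickle;pickle.dump(c,open("w6.pkl","wb"))
print([ (w2p(c,np.r_[PV+a*PX/1000+b*PY/1000,.047])).round(0) for a,b in [(-140,-20),(-92,-25),(75,-18),(0,0)]])
crop(im,60,460,100,400,2,"w6c.png")
E
```

```text
clock: 14.1
tcp_pos: [0.4694, 0.0422, 0.1373]
tcp_rot: [0.191, 3.124, -0.001]
ft_force: [0.4, -0.4, 0.1]
gripper_width: 0.001
finger_force: 0.0
t 14.1 tcp [0.4694 0.0422 0.1373] x [-0.9925  0.1217 -0.0121] z [ 0.012  -0.0013 -0.9999] F [ 0.4 -0.4  0.1] w 0.0 ff 0.0 q [-0.07 -0.26  2.06 -0.    1.33 -1.52]
pliers [-76.3 -66.4] F 0.3 0.4
[array([[401., 303.]]), array([[336., 297.]]), array([[111., 305.]]), array([[213., 326.]])]
```

View pics/w6c.png

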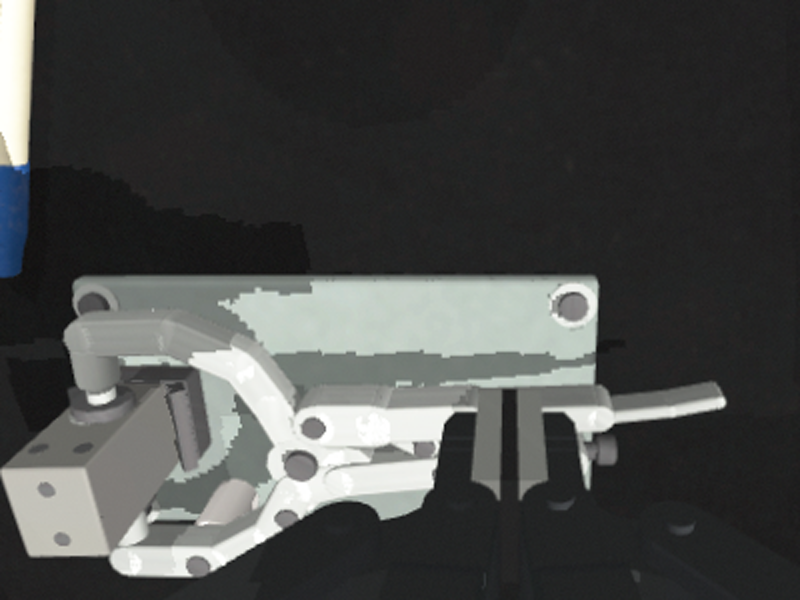

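Locked: the pad is on the flush plug and the tail is free at crop (615–725, 385–420), as predicted. I go to the inner side of the tail.

```bash
python3 -m creep '{"slide":[[-0.44,0.37,0],[-0.44,0.37,0],[-0.43,0.36,0],[0,0,0],[0,0,0]],"yaw":[0,0,0,0,0],"hand":[0,0,0,0,0]}'
python3 -c "
from h import *
import pickle
pl(); go([.5552,.0978,.042])
print('tape',p2w(pickle.load(open('w1.pkl','rb')),535,285,.019))"
```

```text
clock: 14.78
tcp_pos: [0.5506, 0.0983, 0.1303]
tcp_rot: [-0.191, -3.133, 0.001]
ft_force: [0.5, 0.1, -0.0]
gripper_width: -0.003
finger_force: 0.0
t 14.775 tcp [0.5506 0.0983 0.1303] x [-0.9926  0.1216  0.0023] z [-2.4e-03 -5.0e-04 -1.0e+00] F [ 0.5  0.1 -0. ] w -0.3 ff 0.0 q [ 0.04 -0.02  1.86 -0.    1.3  -1.41]
pliers [-141.9    7.4] F -0.2 0.5
t 14.775 tcp [0.5506 0.0983 0.1303] x [-0.9926  0.1216  0.0023] z [-2.4e-03 -5.0e-04 -1.0e+00] F [ 0.5  0.1 -0. ] w -0.3 ff 0.0 q [ 0.04 -0.02  1.86 -0.    1.3  -1.41]
tool units [-0.08   0.002  1.471]
tape [0.63721526 0.20001448 0.019     ]
```

Back to y=+13 and down, then push outwards in small steps.

```bash
python3 -m creep '{"slide":[[-0.09,0,0],[0,0,0.5],[0,0,0.5],[0,0,0.45],[0,0,0]],"yaw":[0,0,0,0,0],"hand":[0,0,0,0,0]}'
python3 -m creep '{"slide":[[0.15,0,0],[0.1,0,0],[0.08,0,0],[0,0,0]],"yaw":[0,0,0,0],"hand":[0,0,0,0]}'
python3 -c "
from h import *
pl()"
```

```text
clock: 15.4
tcp_pos: [0.5548, 0.0974, 0.0422]
tcp_rot: [-0.192, -3.13, 0.001]
ft_force: [-0.4, -0.9, -0.3]
gripper_width: -0.001
finger_force: 0.0
clock: 15.9
tcp_pos: [0.5375, 0.1005, 0.0453]
tcp_rot: [0.191, 3.135, 0.0]
ft_force: [0.2, -0.8, -0.1]
gripper_width: 0.003
finger_force: 0.0
t 15.9 tcp [0.5375 0.1005 0.0453] x [-0.9926  0.1213 -0.001 ] z [ 0.001  0.    -1.   ] F [ 0.2 -0.8 -0.1] w 0.2 ff 0.0 q [ 0.05  0.06  1.94 -0.    1.14 -1.4 ]
pliers [-142.4   -6. ] F 0.7 0.3
```

```bash
for i in 1 2 3 4 5; do python3 -m creep '{"slide":[[0.05,0,0],[0.03,0,0]],"yaw":[0,0],"hand":[0,0]}' | grep -E "tcp_pos|ft_force"; done
```

```text
tcp_pos: [0.5337, 0.1008, 0.0453]
ft_force: [3.7, -0.8, -1.4]
tcp_pos: [0.5284, 0.1013, 0.045]
ft_force: [2.4, -1.0, 1.0]
tcp_pos: [0.5227, 0.1023, 0.0446]
ft_force: [1.5, -0.1, 0.5]
tcp_pos: [0.5173, 0.1029, 0.044]
ft_force: [0.4, -0.5, -0.0]
tcp_pos: [0.5132, 0.1034, 0.0444]
ft_force: [0.2, 0.6, -0.0]
```

The lever has broken the lock. I back off, rise and check.

```bash
python3 -m creep '{"slide":[[-0.2,0,0],[0,0,-0.6],[0,0,-0.9],[0,0,-0.9],[0,-0.6,0]],"yaw":[0,0,0,0,0],"hand":[0,0,0,0,0]}'
python3 -m creep '{"slide":[[0,-0.8,0],[0,-0.8,0],[0,0,0],[0,0,0]],"yaw":[0,0,0,0],"hand":[0,0,0,0]}'
python3 - <<'E'
from h import *
pl()
im=ctrl.capture("wrist");cv2.imwrite("pics/w7.png",im);crop(im,140,540,80,380,2,"w7c.png")
E
```

```text
clock: 17.77
tcp_pos: [0.5256, 0.0667, 0.1958]
tcp_rot: [0.186, 3.124, 0.001]
ft_force: [-0.3, 0.2, -0.8]
gripper_width: 0.002
finger_force: 0.0
clock: 18.27
tcp_pos: [0.5101, -0.0292, 0.1889]
tcp_rot: [0.192, 3.135, 0.001]
ft_force: [-0.9, -0.2, 0.6]
gripper_width: 0.002
finger_force: 0.0
t 18.275 tcp [ 0.5101 -0.0292  0.1889] x [-9.925e-01  1.222e-01 -3.000e-04] z [ 3.e-04  4.e-04 -1.e+00] F [-0.9 -0.2  0.6] w 0.2 ff 0.0 q [-0.2  -0.2   1.92  0.    1.42 -1.65]
pliers [-10.4 -17.3] F 0.3 -0.8
```

View pics/w7c.png

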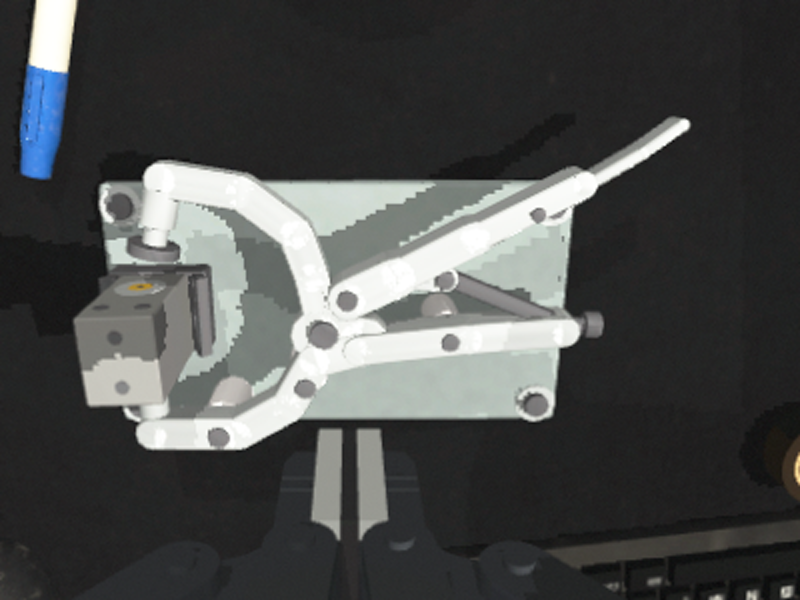

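The jaws are open, the plug is flush at crop (140,288), and the block is upright in the nest against the anvil. The robot is clear of everything, so I hand in.

```bash
python3 -c "
from station import ctrl
print(ctrl.finish_job())"
```

```text
the job is handed in; nothing more can be done
None
```

The job is handed in: the plug is pressed flush, the pliers locked and were released open again, and the block stands in the nest against the anvil; the highest wrist force I read while squeezing was about 22 N.

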